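# Rewind and unload the film cartridge of a slide coverslipper

### The job

Unload the used film cartridge from the coverslipper's film drive: turn its crank clockwise, as the inlaid arrow shows, against the stiff drag of the film until the resistance suddenly drops away, and stop there, because the crank runs only a little further before a solid end stop that must not be forced. That frees the red catch: slide it gently off the cartridge towards the crank as far as it goes, then lift the orange-topped cartridge out and stand it upright in the empty well of the white stand. Leave the blue-topped spare and the things on the bench round the drive where they are.

Things in the scene. Friction and masses are not known exactly. Their poses are not given: they have to be found in the camera images.
- film_drive: Film drive of a slide coverslipper, fixed to the bench: a closed flat box, white below, grey above, 118 x 264 mm, deck 80 mm above the bench. Origin: centre of its underside. y axis along its length: crank at y = -80 mm, red catch in the middle, cartridge well at y = +85 mm (all at x = 0). x axis across it, away from the film mouth in its front.
- crank: Steel rewind crank on the drive, turning about a vertical axis: origin on the axis at bench level, x axis along the arm towards the knob, which is 42 mm from the axis. Arm 12 mm wide, top 102 mm above the bench; hub 24 mm wide, top at 107 mm. Rewinding is clockwise from above. It stays where it is left.
- crank_axis (a point): Point on the crank's axis, 118 mm above the bench. At the start 0.8 to 2.9 turns of film are left, not known beforehand. Till then the drag is about 0.35 N m (some 8 N at the knob); at the end of the film it drops at once below a quarter of that. The crank then runs light for about 2 rad and meets its end stop, stiff at first and then solid.
- crank_knob (a point): Middle of the black crank knob, 119.5 mm above the bench: an upright knob 16 mm thick that spins freely on its pin, 103.5 to 135.5 mm above the bench.
- catch_tab (a point): Middle of the red grip tab of the sliding catch, 101.5 mm above the bench: the tab is 12 mm wide across the drive, 10 mm long along it, 86.5 to 110.5 mm above the bench, and stands on a steel plate 26 mm wide whose top is at 87.5 mm. It starts at y = +30 mm of the drive and slides 14 mm along the drive's -y, towards the crank.
- catch (a joint): Travel of the catch in m: 0 = its steel plate covers the rim of the cartridge, 0.014 = fully back, cartridge free. It moves with 2 N; an interlock stops it after 2 mm until the film is fully rewound. It stays where it is left.
- cartridge_grip (a point): Middle of the ribbed orange grip of the used film cartridge. A black drum 50 mm wide, 36 mm high, with a round orange grip on top, 24 mm wide, 22 mm high; this point is 47 mm above its underside, 11 mm below its top. 80 to 170 g. At the start it stands in the drive's well (54 mm wide), underside 45.5 mm above the bench, drum top 1.5 mm above the deck. z axis up.
- stand_free (a point): Centre of the floor of the empty well of the white cartridge stand: well 58 mm wide, 18 mm deep, its floor 12 mm above the bench, rim at 30 mm.
- stand: White block 84 x 150 x 30 mm fixed to the bench, with two wells 72 mm apart along its y axis (the empty one at y = -36 mm, the spare's at y = +36 mm). Origin: centre of its underside.
- spare_grip (a point): Middle of the blue grip of the spare cartridge (same shape as the used one, blue grip), standing in the other well of the stand; to be left alone.
- slide_pack: Carton of slides 32 x 79 x 30 mm lying on the bench in front of the drive, origin at its underside; to be left alone.
- timer: White bench timer 62 x 66 x 21 mm in front of the drive, origin at its underside; to be left alone.
- beaker: Glass beaker 54 mm in diameter, 70 mm high, behind the drive, origin at its underside; to be left alone.
Mind the look-alikes: they are no part of the job. There is more than one size of the stand; the job needs the larger.

How it is judged:
On the way:
1. the film is fully rewound (which frees the catch) and the catch is slid back at least 12 mm of its 14 mm (value of joint catch above 0.012 m), for 0.2 s.
At the end, for the whole second after the job is handed in: the used (orange) cartridge stands upright (within 5 degrees) on the floor of the stand's empty well, within 8 mm of its centre and 3 mm of its seated height, let go and at rest (horizontal distance between cartridge_grip and stand_free below 0.008 m and z of cartridge_grip in the frame of stand_free between 0.044 and 0.05 m and angle between cartridge_grip's own z axis and vertical below 0.09 rad); the robot touches nothing.
It fails at once if the crank is run on and forced against its end stop (more than about 0.75 N m at the crank, 18 N at the knob) (contact force between spool_c1 and crank_c0 above 26 N).
It fails at once if the catch is forced against its interlock before the film is rewound (more than 25 N) (contact force between catch_c2 and sleeve_c0 above 25 N).
It fails at once if the spare cartridge, the slide carton, the timer or the beaker is moved by more than 20 mm (distance of any of spare_grip, slide_pack, timer, beaker from where it was at the start of the episode above 0.02 m).
It also fails if it takes over 72 s, if anything falls off the work surface, if the arm or the gripper's body presses on something with over 40 N, if the wrist force passes 120 N, or if a joint passes its speed limit or range.

### The arm

A 7-joint arm with a two-finger parallel gripper is mounted at the origin on a cart in front of the work surface, level with it; the furniture and walls round the work are solid. World frame = base frame: x ahead of the robot, y to its left, z up, the work surface at z = 0. Lengths are in m, angles in rad, forces in N, time in s.
With the tool pointing down it reaches from about 0.4 to 0.85 m from the base axis. Payload 4.4 kg.
Tool frame: the origin (TCP) lies on the front face of the gripper's body, between the roots of the fingers; the fingertips stand 97 mm ahead of it and the grasp point (between the pads) lies 78 mm ahead of it; z points along the fingers, y is the direction in which the jaws open and shut (so a half turn about z gives the same grasp; the last joint's range is limited). The gripper opens to 94 mm and grips with 3 to 60 N. Pads are 16 mm wide; open, the fingers measure 119 mm over their backs; the gripper's body (75 mm by 177 mm) begins 78 mm behind the grasp point.
Start: joints at [1.048, 0.628, 0.038, 1.517, -0.027, 0.996, -0.02], TCP at [0.287, -0.583, 0.303] pointing down, gripper open.
Joint ranges: [-3.06, 3.06], [-0.37, 2.12], [-1.25, 1.32], [0.18, 2.47], [-1.1, 4.24], [0.23, 1.98], [-2.94, 2.94]. Speed limits (rad/s): [2.57, 2.57, 3.14, 3.14, 3.14, 3.14, 3.14].

### API

Orientations are given as [roll, pitch, yaw] about the fixed x, y, z axes, in that order (R = Rz(yaw) Ry(pitch) Rx(roll)).
In Python, from cell import ctrl gives the robot as it stands.
- The arm moves only by the shell command python3 -m jog 'ROWS' [FORCE]. ROWS is JSON, a list of rows, each an object with "grip": the finger opening in mm, from 0 to 94; "linear": the shift along the tool's x, y, z in units of 40 mm (1.0 is 40 mm), a list of three; "rot": the turn, a rotation vector about the tool's x, y, z in units of 6 degrees (1.0 is 6 degrees), a list of three. In form: [{"grip": grip, "linear": [tx, ty, tz], "rot": [rx, ry, rz]}, ...]. A call has 1 to 12 rows; each row shifts and turns the commanded pose from where the row before left it, along the tool's axes as they then stand; what a row does not reach is not made up. A row lasts 1/12 s, in which the tool goes at most 41.7 mm and 7.16 degrees, less where a joint would pass 70% of its speed; a pose out of reach is approached as far as the arm can. A call is refused whole if a number of a shift passes 1 or a number of a turn 1, either way. A call with a gripper value outside its range is refused whole. The fingers move at their own pace and stop on an object; FORCE is the grip in N (left out, the last holds). Time passes only in rows, so rows that do not move let the fingers close. It gives the time, the measured TCP pose, the force and the opening at its end, in the units of the state.
- ctrl.get_state(): the state, without advancing time (a new reading comes with each control period).
- ctrl.capture(name): name is "side" or "top" or "wrist"; returns a dict with "color" (420x560x3 uint8, blue, green, red), "intrinsics" (3x3 intrinsics, pixels), "k1" (the pictures are not rectified: a ray, as slopes to the right and down, at radius r is drawn at 1 + k1 r^2 times it, then the intrinsics apply), "R" (3x3) and "t" (3): a world point X has camera coordinates R X + t. Camera axes: x right, y down, z forward; pixel columns grow to the right and rows downward; lengths in m; the calibration is good to about 2 mm. A picture is of the moment at which its call begins. There is no depth.
- ctrl.finish_job(): hands the job in, once; it reports no verdict.
The state is a dict: "t": time; "joint_positions": joint angles; "joint_velocities": joint speeds; "joint_torque": joint torques, N m; "ee_pos": TCP position; "ee_rot": TCP orientation; "wrist_force": force on the tool from outside, world axes, zero at the start; "torque": the same for the moment, N m; "width": finger opening in m.
Only numpy, scipy, OpenCV 4.12 (cv2) and the standard library are available. Lean on these libraries where they do the work, as an engineer would, in place of code of your own. Each camera call takes 0.05 s, during which the arm holds its last target.

## Working session

There is one attempt and no reset: what is moved stays moved. The work goes in short steps, Python scripts to look and compute and a shell command to move; the robot and the scene stay as the last step left them, time stands still between calls to the robot, and variables do not carry over. Pictures are saved under pics/ and viewed, and the job is handed in when it is done.

```bash
ls; mkdir -p pics; python3 - <<'E'
from cell import ctrl
import cv2
s=ctrl.get_state(); print({k:(v if isinstance(v,float) else [round(float(x),4) for x in __import__('numpy').ravel(v)]) for k,v in s.items()})
for n in ['top','side','wrist']:
    c=ctrl.capture(n); cv2.imwrite(f'pics/{n}0.png',c['color']); print(n,c['k1'],c['intrinsics'],c['R'],c['t'])
E
```

```text
pics
{'t': 0.0, 'joint_positions': [1.0482, 0.6293, 0.0384, 1.5183, -0.027, 0.9963, -0.02], 'joint_velocities': [-0.0005, -0.0001, -0.0003, -0.0019, 0.0025, -0.0, -0.0005], 'joint_torque': [-0.0015, -54.9731, 1.1434, -18.6636, -0.0521, 0.0236, 0.0001], 'ee_pos': [0.2865, -0.5829, 0.3018], 'ee_rot': [-3.1397, 0.0, 0.4568], 'wrist_force': [-0.2736, 0.2856, 0.5741], 'torque': [-0.0781, -0.048, -0.0359], 'width': 0.09430163885671818}
top -0.0864278609254575 [[418.95972502   0.         277.78482572]
 [  0.         418.95972502 205.98426492]
 [  0.           0.           1.        ]] [[-0.12466204 -0.99218611 -0.0051092 ]
 [-0.96671265  0.12261787 -0.2245696 ]
 [ 0.22344131 -0.02305617 -0.97444466]] [0.10602513 0.54250223 0.98279884]
side -0.11366408165700032 [[447.28396966   0.         267.68893819]
 [  0.         447.28396966 209.81230772]
 [  0.           0.           1.        ]] [[ 1.85984438e-02 -9.99691168e-01  1.64822812e-02]
 [-7.69234001e-01 -2.48379029e-02 -6.38484244e-01]
 [ 6.38696446e-01 -8.03917728e-04 -7.69458384e-01]] [0.05557231 0.46643507 0.8681739 ]
wrist -0.04622639542041587 [[321.49723472   0.         285.70254931]
 [  0.         321.49723472 212.93156221]
 [  0.           0.           1.        ]] [[ 0.44109087 -0.89746177 -0.00110063]
 [-0.87209101 -0.42891037  0.23556989]
 [-0.21188704 -0.10294787 -0.97185679]] [-0.64917121 -0.023389    0.38935218]
```

View pics/top0.png

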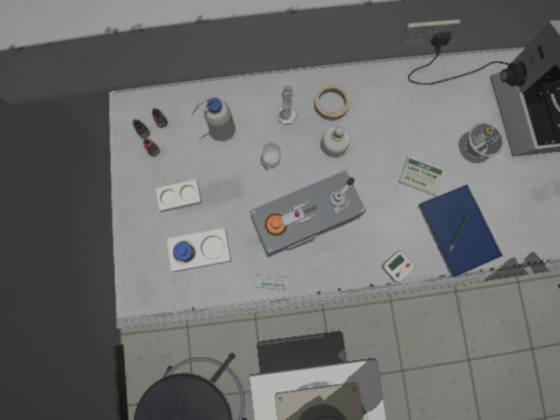

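View pics/side0.png

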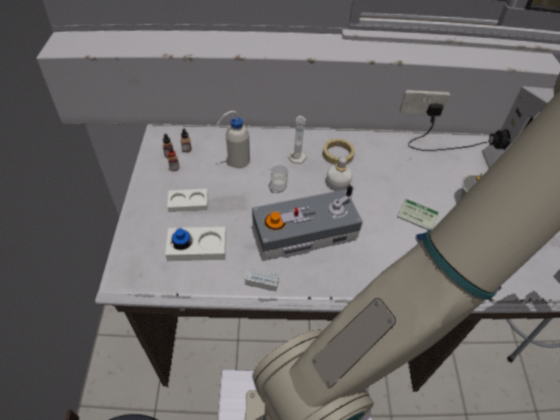

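View pics/wrist0.png

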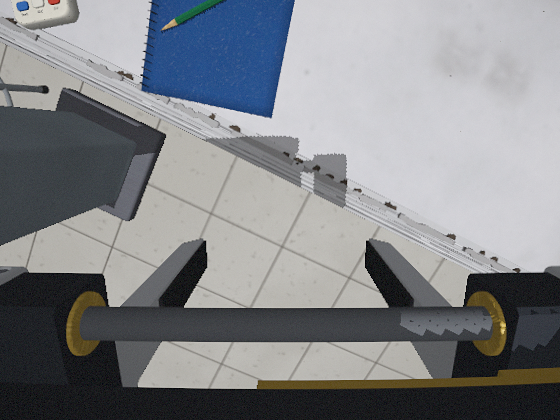

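```bash
cat > h.py <<'E'
import numpy as np, cv2
from cell import ctrl
def cap(n):
    return ctrl.capture(n)
def dist(c): return np.array([c['k1'],0,0,0,0.])
def ray(c,px):
    p=cv2.undistortPoints(np.array([[px]],float),c['intrinsics'],dist(c))[0,0]
    R=np.array(c['R']);o=-R.T@np.array(c['t']);d=R.T@np.array([p[0],p[1],1.]);return o,d/np.linalg.norm(d)
def onz(c,px,z):
    o,d=ray(c,px);return o+d*(z-o[2])/d[2]
def tri(obs):
    A=np.zeros((3,3));b=np.zeros(3)
    for c,px in obs:
        o,d=ray(c,px);P=np.eye(3)-np.outer(d,d);A+=P;b+=P@o
    X=np.linalg.solve(A,b)
    res=[np.linalg.norm((np.eye(3)-np.outer(ray(c,p)[1],ray(c,p)[1]))@(X-ray(c,p)[0])) for c,p in obs]
    return X,res
def proj(c,X):
    X=np.atleast_2d(np.array(X,float))
    r=cv2.Rodrigues(np.array(c['R']))[0]
    return cv2.projectPoints(X,r,np.array(c['t'],float),c['intrinsics'],dist(c))[0][:,0]
def crop(img,x0,y0,x1,y1,s,fn):
    im=cv2.resize(img[y0:y1,x0:x1],None,fx=s,fy=s,interpolation=cv2.INTER_CUBIC);cv2.imwrite(fn,im)
E
python3 - <<'E'
from h import *
import pickle
t=cap('top');s=cap('side')
pickle.dump((t,s),open('c0.pkl','wb'))
crop(t['color'],145,165,375,285,3.4,'pics/topc.png')
crop(s['color'],150,170,370,300,3.6,'pics/sidec.png')
E
```

```text
(no output)
```

View pics/topc.png

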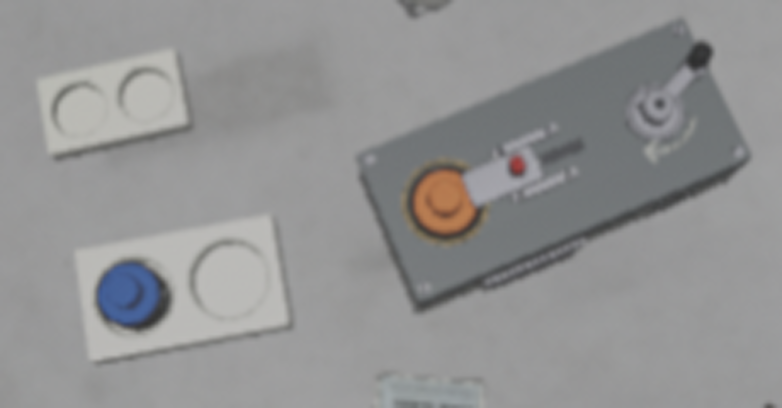

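View pics/sidec.png

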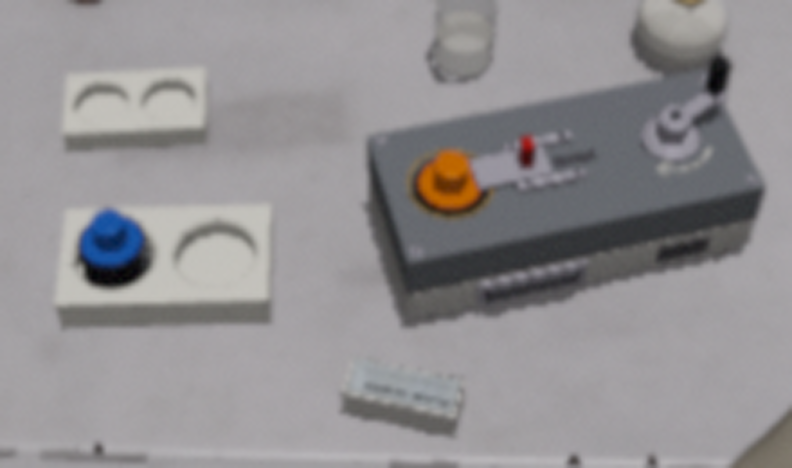

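```bash
cat > fit.py <<'E'
from h import *
import pickle
from scipy.optimize import least_squares
t,s=pickle.load(open('c0.pkl','rb'))
T=lambda x,y:(145+(x+.5)/3.4-.5,165+(y+.5)/3.4-.5)
S=lambda x,y:(150+(x+.5)/3.6-.5,170+(y+.5)/3.6-.5)
pairs={'orange_top':(T(446,188),S(450,157)),'tab':(T(517,163),S(527,150)),'knob':(T(699,54),S(718,75)),'hub':(T(658,103),S(675,114)),
'cRL':(T(358,157),S(370,137)),'cFR':(T(749,155),S(762,187)),'well_rim':(T(230,279),S(216,251)),'blue_top':(T(127,283),S(108,220)),
'standFR':(T(291,325),S(271,306)),'standBL':(T(76,249),S(66,207)),'standBR':(T(272,216),S(271,207)),'standFL':(T(93,359),S(57,309))}
if __name__=='__main__':
    for k,(a,b) in pairs.items():
        X,r=tri([(t,a),(s,b)]);print(k,X.round(4),np.round(r,4))
    def model(p):
        x,y,th,a=p
        R=lambda q:np.array([x+np.cos(th)*q[0]-np.sin(th)*q[1],y+np.sin(th)*q[0]+np.cos(th)*q[1],q[2]])
        m={'orange_top':R((0,.085,.1035)),'tab':R((0,.03,.105)),'hub':R((0,-.08,.107)),
        'cRL':R((.059,.132,.08)),'cFR':R((-.059,-.132,.08)),'knob':R((.042*np.cos(a),-.08+.042*np.sin(a),.125))}
        return m
    def f(p):
        m=model(p);o=[]
        for k,X in m.items(): o+=list((proj(t,X)[0]-pairs[k][0]))+list(proj(s,X)[0]-pairs[k][1])
        return np.array(o)
    r=least_squares(f,[.55,0,.3,-1],loss='soft_l1');print(r.x,f(r.x).round(1))
    for k,v in model(r.x).items(): print(k,v.round(4))
E
python3 fit.py
```

```text
orange_top [0.5092 0.0482 0.1017] [0.0012 0.0012]
tab [ 0.5218 -0.0048  0.0962] [0.0002 0.0002]
knob [ 0.5794 -0.1417  0.1161] [0. 0.]
hub [ 0.5502 -0.1094  0.1059] [0.0003 0.0003]
cRL [0.544  0.1066 0.0796] [0.0001 0.0001]
cFR [ 0.5109 -0.1735  0.0747] [0.0006 0.0006]
well_rim [0.4748 0.2139 0.0312] [0.0004 0.0004]
blue_top [0.4763 0.2857 0.0623] [0.0022 0.0022]
standFR [0.4366 0.1728 0.0199] [0.0003 0.0003]
standBL [0.5117 0.3277 0.0297] [0.0007 0.0007]
standBR [0.5189 0.1785 0.0268] [0.0001 0.0001]
standFL [0.4294 0.3232 0.019 ] [0.0004 0.0004]
[ 0.52712085 -0.03253747  0.28844378 -1.1492322 ] [-0.5  2.5  0.2  1.5 -0.2  0.6 -0.1 -1.3  0.1  0.  -0.1 -0.2 -1.8 -0.7
 -1.6 -0.8  1.3  0.6  1.6 -0.4  0.5 -0.2  0.4 -1.7]
orange_top [0.5029 0.049  0.1035]
tab [ 0.5186 -0.0038  0.105 ]
hub [ 0.5499 -0.1092  0.107 ]
cRL [0.5461 0.1108 0.08  ]
cFR [ 0.5081 -0.1759  0.08  ]
knob [ 0.5773 -0.1411  0.125 ]
```

```bash
python3 - <<'E'
from h import *
from scipy.spatial.transform import Rotation as Ro
c=cap('wrist');s=ctrl.get_state()
Rt=Ro.from_euler('xyz',s['ee_rot']).as_matrix()
o=-c['R'].T@c['t']
print('cam in tool',Rt.T@(o-s['ee_pos']), 'optical axis tool',Rt.T@c['R'][2], s['ee_rot'])
t,si=__import__('pickle').load(open('c0.pkl','rb'))
for p in [(337,140),(340,130),(287,90),(271,153)]:
  print(onz(t,p,.1))
E
```

```text
cam in tool [ 0.06895897 -0.00017204 -0.08120265] optical axis tool [-2.35538061e-01  3.03058923e-04  9.71865078e-01] [-3.14098779e+00  7.06673189e-06  4.56780894e-01]
[ 0.69207976 -0.12976723  0.1       ]
[ 0.71774133 -0.14159221  0.1       ]
[ 0.84478147 -0.02378218  0.1       ]
[0.67850872 0.03802959 0.1       ]
```

```bash
python3 -m jog '[{"grip":94,"linear":[0.68,-0.64,0],"rot":[0,0,0]},{"grip":94,"linear":[0.68,-0.64,0],"rot":[0,0,0]},{"grip":94,"linear":[0.68,-0.64,0],"rot":[0,0,0]},{"grip":94,"linear":[0.68,-0.64,0],"rot":[0,0,0]},{"grip":94,"linear":[0.68,-0.64,0],"rot":[0,0,0]},{"grip":94,"linear":[0.68,-0.64,0],"rot":[0,0,0]},{"grip":94,"linear":[0.68,-0.64,0],"rot":[0,0,0]},{"grip":94,"linear":[0.68,-0.64,0],"rot":[0,0,0]},{"grip":94,"linear":[0.68,-0.64,0],"rot":[0,0,0]},{"grip":94,"linear":[0.68,-0.64,0],"rot":[0,0,0]},{"grip":94,"linear":[0.68,-0.64,0],"rot":[0,0,0]},{"grip":94,"linear":[0.68,-0.64,0],"rot":[0,0,0]}]'
python3 -m jog '[{"grip":94,"linear":[0.68,-0.64,0],"rot":[0,0,0]},{"grip":94,"linear":[0.68,-0.64,0],"rot":[0,0,0]},{"grip":60,"linear":[0,0,0],"rot":[0,0,0.8]},{"grip":50,"linear":[0,0,0],"rot":[0,0,0.8]},{"grip":50,"linear":[0,0,0],"rot":[0,0,0]},{"grip":50,"linear":[0,0,0],"rot":[0,0,0]},{"grip":50,"linear":[0,0,0],"rot":[0,0,0]}]'
python3 - <<'E'
from h import *
import pickle
c=cap('wrist');pickle.dump(c,open('w1.pkl','wb'));cv2.imwrite('pics/w1.png',c['color'])
s=ctrl.get_state();print(s['t'],s['ee_pos'],s['ee_rot'],s['wrist_force'],s['torque'])
E
```

```text
t: 1.3
ee_pos: [0.4445, -0.162, 0.3029]
ee_rot: [3.141, -0.0, 0.457]
wrist_force: [0.3, 0.5, -1.0]
width: 0.0941
t: 1.88
ee_pos: [0.4703, -0.0941, 0.3027]
ee_rot: [3.141, -0.0, 0.291]
wrist_force: [0.3, 0.0, 0.7]
width: 0.0641
1.9333 [ 0.47028014 -0.09419927  0.30274753] [ 3.14153402e+00 -6.60799701e-05  2.89859465e-01] [0.7373317  0.23391206 0.37309067] [ 0.02538925 -0.03287838 -0.0320433 ]
```

View pics/w1.png

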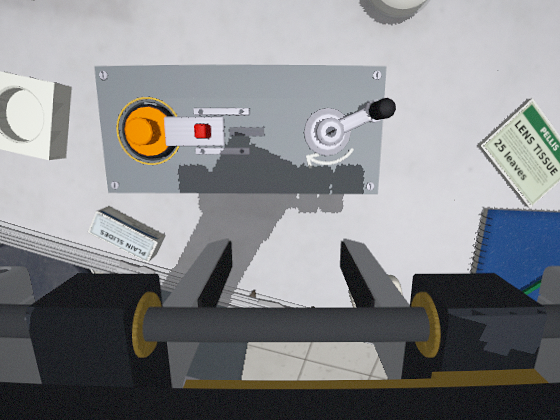

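```bash
python3 -m jog '[{"grip":40,"linear":[0.2,0.8,0.4],"rot":[0,0,0]},{"grip":30,"linear":[0.2,0.8,0.4],"rot":[0,0,0]},{"grip":40,"linear":[0,0,0.4],"rot":[0,0,0]},{"grip":40,"linear":[0,0,0],"rot":[0,0,0]},{"grip":40,"linear":[0,0,0],"rot":[0,0,0]}]'
python3 - <<'E'
from h import *
import pickle
c=cap('wrist');pickle.dump(c,open('w2.pkl','wb'));cv2.imwrite('pics/w2.png',c['color'])
w1=pickle.load(open('w1.pkl','rb'))
crop(w1['color'],90,55,400,205,2.5,'pics/w1c.png')
crop(c['color'],0,0,400,240,2,'pics/w2c.png')
E
```

```text
t: 2.35
ee_pos: [0.5031, -0.1506, 0.254]
ee_rot: [-3.14, 0.002, 0.289]
wrist_force: [0.3, 0.4, 0.3]
width: 0.0398
```

View pics/w2c.png

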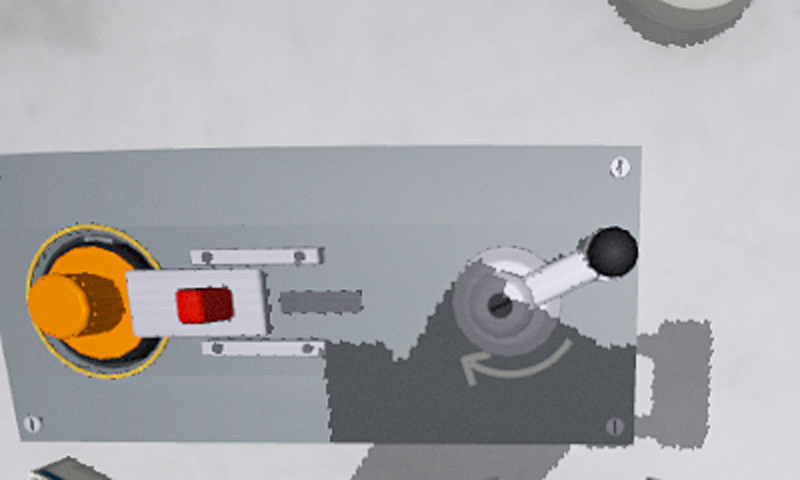

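View pics/w1c.png

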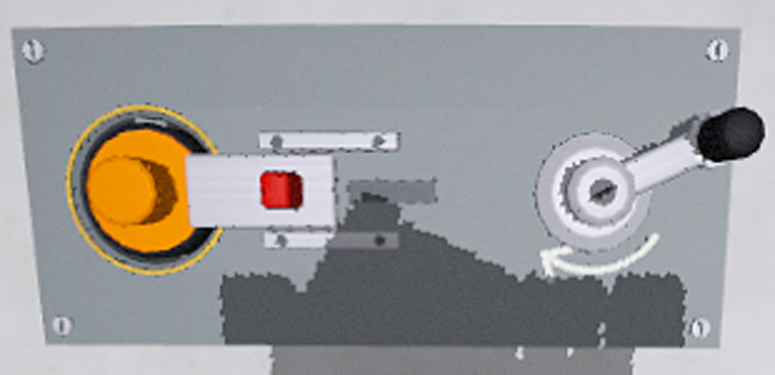

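```bash
cat > fit2.py <<'E'
from h import *
import pickle
from scipy.optimize import least_squares
w1=pickle.load(open('w1.pkl','rb'));w2=pickle.load(open('w2.pkl','rb'))
A=lambda x,y:(w1,(90+(x+.5)/2.5-.5,55+(y+.5)/2.5-.5))
B=lambda x,y:(w2,((x+.5)/2-.5,(y+.5)/2-.5))
obs=[('orange_top',A(120,190)),('orange_top',B(58,305)),('hub',A(601,191)),('hub',B(501,303)),('knob',A(738,133)),('knob',B(613,250)),
('cRL',A(12,27)),('cRR',A(741,29)),('cFR',A(718,347)),('cFL',A(44,345)),('cRR',B(641,147)),('cFR',B(633,443))]
for k in ['orange_top','hub','knob','cRR','cFR']:
    X,r=tri([o for n,o in obs if n==k]);print(k,X.round(4),np.round(r,4))
def model(p):
    x,y,th,a=p
    R=lambda q:np.array([x+np.cos(th)*q[0]-np.sin(th)*q[1],y+np.sin(th)*q[0]+np.cos(th)*q[1],q[2]])
    return {'orange_top':R((0,.085,.1035)),'tab':R((0,.03,.1105)),'hub':R((0,-.08,.107)),
    'cRL':R((.059,.132,.08)),'cRR':R((.059,-.132,.08)),'cFL':R((-.059,.132,.08)),'cFR':R((-.059,-.132,.08)),'knob':R((.042*np.cos(a),-.08+.042*np.sin(a),.1355))}
def f(p):
    m=model(p);return np.array([proj(c,m[k])[0]-px for k,(c,px) in obs]).ravel()
r=least_squares(f,[.55,0,.3,-1],loss='soft_l1')
if __name__=='__main__':
    print(r.x,f(r.x).round(1))
    for k,v in model(r.x).items(): print(k,v.round(4))
    s=ctrl.get_state();print(s['ee_pos'],s['ee_rot'])
E
python3 fit2.py
```

```text
orange_top [0.5039 0.0502 0.0995] [0.0001 0.0001]
hub [ 0.5507 -0.1095  0.1018] [0.0002 0.0002]
knob [ 0.5784 -0.1413  0.127 ] [0.0003 0.0003]
cRR [ 0.6193 -0.1423  0.0809] [0.0001 0.0001]
cFR [ 0.5092 -0.1748  0.0776] [0.0001 0.0001]
[ 0.52785045 -0.03243961  0.28370518 -1.13109796] [-0.9  0.  -2.8  0.6  0.3  0.2 -1.3  1.1  2.5 -1.1 -0.1  0.4 -2.8 -1.4
  0.9 -2.   1.2  1.6 -1.3  0.8  1.2 -2.6  1.   2.3]
orange_top [0.5041 0.0492 0.1035]
tab [ 0.5195 -0.0036  0.1105]
hub [ 0.5502 -0.1092  0.107 ]
cRL [0.5475 0.1108 0.08  ]
cRR [ 0.6214 -0.1426  0.08  ]
cFL [0.4343 0.0778 0.08  ]
cFR [ 0.5082 -0.1757  0.08  ]
knob [ 0.578  -0.1407  0.1355]
[ 0.50357302 -0.15011011  0.25485829] [-3.14052904e+00  5.33886567e-04  2.89840376e-01]
```

```bash
python3 -m jog '[{"grip":40,"linear":[0.6,0.1,0],"rot":[0,0,0]},{"grip":40,"linear":[0.6,0.1,0],"rot":[0,0,0]},{"grip":40,"linear":[0.65,0.1,0],"rot":[0,0,0]},{"grip":40,"linear":[0,0,0],"rot":[0,0,0]},{"grip":40,"linear":[0,0,0],"rot":[0,0,0]}]'
python3 - <<'E'
from h import *
c=cap('wrist');cv2.imwrite('pics/w3.png',c['color'])
s=ctrl.get_state();print(s['ee_pos'],s['ee_rot'])
print(proj(c,[[.5782,-.1409,.1355],[.5782,-.1409,.1035]]))
E
```

```text
t: 2.82
ee_pos: [0.5793, -0.1394, 0.2557]
ee_rot: [3.142, -0.002, 0.292]
wrist_force: [-1.1, 0.4, -0.7]
width: 0.0401
[ 0.57802521 -0.14005352  0.25545414] [-3.14143968e+00 -2.24434007e-04  2.90912640e-01]
[[287.64088439 245.00772173]
 [287.37412057 231.050585  ]]
```

View pics/w3.png

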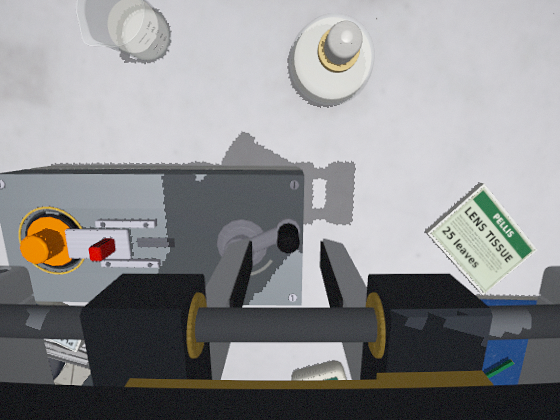

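```bash
python3 -m jog '[{"grip":40,"linear":[0,0,0.5],"rot":[0,0,0]},{"grip":40,"linear":[0,0.02,0.5],"rot":[0,0,0]},{"grip":40,"linear":[0,0,0.2],"rot":[0,0,0]},{"grip":40,"linear":[0,0,0],"rot":[0,0,0]},{"grip":10,"linear":[0,0,0],"rot":[0,0,0]},{"grip":10,"linear":[0,0,0],"rot":[0,0,0]},{"grip":10,"linear":[0,0,0],"rot":[0,0,0]},{"grip":10,"linear":[0,0,0],"rot":[0,0,0]},{"grip":10,"linear":[0,0,0],"rot":[0,0,0]}]' 35
python3 - <<'E'
from h import *
c=cap('wrist');cv2.imwrite('pics/w4.png',c['color'])
s=ctrl.get_state();print(s['ee_pos'],s['ee_rot'],s['wrist_force'],s['torque'],s['width'])
E
```

```text
t: 3.62
ee_pos: [0.579, -0.1414, 0.2076]
ee_rot: [3.141, -0.001, 0.289]
wrist_force: [-1.5, 0.3, 3.5]
width: 0.015
[ 0.57898685 -0.1414072   0.20760266] [ 3.14139850e+00 -1.33550654e-03  2.89452597e-01] [-1.50703106  1.06646581  3.80801066] [0.25094865 0.16427296 0.00878738] 0.01500838374654736
```

View pics/w4.png

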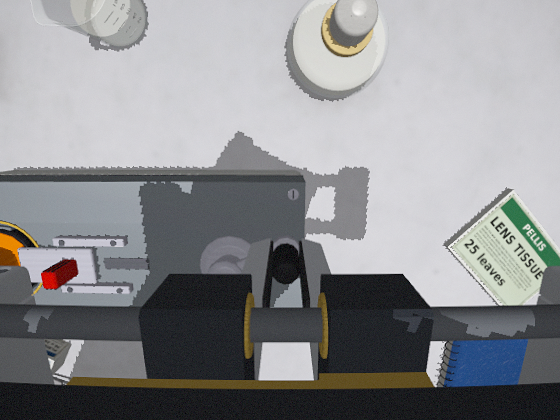

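```bash
python3 - <<'E'
import numpy as np
D=2*np.pi/48;psi=1.132
for k in range(6):
    print(k,[[round(-.1374*np.sin(psi+(k*8+i+.5)*D),3),round(.1374*np.cos(psi+(k*8+i+.5)*D),3)] for i in range(8)])
E
cat > st.py <<'E'
from h import *
ax=np.array([.5504,-.1094])
s=ctrl.get_state();p=np.array(s['ee_pos'][:2])-ax;r=np.hypot(*p);u=p/r;tn=np.array([u[1],-u[0]])
F=np.array(s['wrist_force'][:2]);y=s['ee_rot'][2]
print('t',round(s['t'],2),'psi',round(y-np.arctan2(p[1],p[0]),3),'r',round(r,4),'Frad',round(F@u,1),'Ftan(cw+)',round(F@tn,1),'Fz',round(s['wrist_force'][2],1),'z',round(s['ee_pos'][2],4),'w',round(s['width'],4),'yaw',round(y,3))
E
python3 st.py
```

```text
0 [[np.float64(-0.128), np.float64(0.05)], [np.float64(-0.133), np.float64(0.033)], [np.float64(-0.137), np.float64(0.015)], [np.float64(-0.137), np.float64(-0.003)], [np.float64(-0.136), np.float64(-0.021)], [np.float64(-0.132), np.float64(-0.038)], [np.float64(-0.126), np.float64(-0.055)], [np.float64(-0.118), np.float64(-0.071)]]
1 [[np.float64(-0.107), np.float64(-0.086)], [np.float64(-0.095), np.float64(-0.099)], [np.float64(-0.082), np.float64(-0.111)], [np.float64(-0.066), np.float64(-0.12)], [np.float64(-0.05), np.float64(-0.128)], [np.float64(-0.033), np.float64(-0.133)], [np.float64(-0.015), np.float64(-0.137)], [np.float64(0.003), np.float64(-0.137)]]
2 [[np.float64(0.021), np.float64(-0.136)], [np.float64(0.038), np.float64(-0.132)], [np.float64(0.055), np.float64(-0.126)], [np.float64(0.071), np.float64(-0.118)], [np.float64(0.086), np.float64(-0.107)], [np.float64(0.099), np.float64(-0.095)], [np.float64(0.111), np.float64(-0.082)], [np.float64(0.12), np.float64(-0.066)]]
3 [[np.float64(0.128), np.float64(-0.05)], [np.float64(0.133), np.float64(-0.033)], [np.float64(0.1
[... 261 characters left out ...]
.086)], [np.float64(0.095), np.float64(0.099)], [np.float64(0.082), np.float64(0.111)], [np.float64(0.066), np.float64(0.12)], [np.float64(0.05), np.float64(0.128)], [np.float64(0.033), np.float64(0.133)], [np.float64(0.015), np.float64(0.137)], [np.float64(-0.003), np.float64(0.137)]]
5 [[np.float64(-0.021), np.float64(0.136)], [np.float64(-0.038), np.float64(0.132)], [np.float64(-0.055), np.float64(0.126)], [np.float64(-0.071), np.float64(0.118)], [np.float64(-0.086), np.float64(0.107)], [np.float64(-0.099), np.float64(0.095)], [np.float64(-0.111), np.float64(0.082)], [np.float64(-0.12), np.float64(0.066)]]
t 3.67 psi 1.131 r 0.0429 Frad -1.8 Ftan(cw+) 0.4 Fz 3.8 z 0.2076 w 0.015 yaw 0.289
```

```bash
python3 -m jog '[{"grip":10,"linear":[-0.128,0.05,0],"rot":[0,0,0]},{"grip":10,"linear":[-0.133,0.033,0],"rot":[0,0,0]},{"grip":10,"linear":[-0.137,0.015,0],"rot":[0,0,0]},{"grip":10,"linear":[-0.137,-0.003,0],"rot":[0,0,0]}]' >/dev/null; python3 st.py
python3 -m jog '[{"grip":10,"linear":[-0.136,-0.021,0],"rot":[0,0,0]},{"grip":10,"linear":[-0.132,-0.038,0],"rot":[0,0,0]},{"grip":10,"linear":[-0.126,-0.055,0],"rot":[0,0,0]},{"grip":10,"linear":[-0.118,-0.071,0],"rot":[0,0,0]}]' >/dev/null; python3 st.py
```

```text
t 4.0 psi 1.554 r 0.0423 Frad -1.4 Ftan(cw+) -9.2 Fz -1.2 z 0.2078 w 0.015 yaw 0.291
t 4.33 psi 2.066 r 0.042 Frad -1.4 Ftan(cw+) -8.4 Fz -2.5 z 0.2078 w 0.0152 yaw 0.29
```

```bash
python3 -m jog '[{"grip":10,"linear":[-0.107,-0.086,0],"rot":[0,0,0]},{"grip":10,"linear":[-0.095,-0.099,0],"rot":[0,0,0]},{"grip":10,"linear":[-0.082,-0.111,0],"rot":[0,0,0]},{"grip":10,"linear":[-0.066,-0.12,0],"rot":[0,0,0]},{"grip":10,"linear":[-0.05,-0.128,0],"rot":[0,0,0]},{"grip":10,"linear":[-0.033,-0.133,0],"rot":[0,0,0]},{"grip":10,"linear":[-0.015,-0.137,0],"rot":[0,0,0]},{"grip":10,"linear":[0.003,-0.137,0],"rot":[0,0,0]}]' >/dev/null; python3 st.py
```

```text
t 5.0 psi 3.093 r 0.0413 Frad 1.2 Ftan(cw+) -9.3 Fz 1.8 z 0.2077 w 0.0152 yaw 0.287
```

```bash
python3 -m jog '[{"grip":10,"linear":[0.021,-0.136,0],"rot":[0,0,0]},{"grip":10,"linear":[0.038,-0.132,0],"rot":[0,0,0]},{"grip":10,"linear":[0.055,-0.126,0],"rot":[0,0,0]},{"grip":10,"linear":[0.071,-0.118,0],"rot":[0,0,0]},{"grip":10,"linear":[0.086,-0.107,0],"rot":[0,0,0]},{"grip":10,"linear":[0.099,-0.095,0],"rot":[0,0,0]},{"grip":10,"linear":[0.111,-0.082,0],"rot":[0,0,0]},{"grip":10,"linear":[0.12,-0.066,0],"rot":[0,0,0]}]' >/dev/null; python3 st.py
```

```text
t 5.67 psi -2.125 r 0.041 Frad 1.3 Ftan(cw+) -9.0 Fz 13.9 z 0.2074 w 0.0154 yaw 0.287
```

```bash
python3 -m jog '[{"grip":10,"linear":[0,0,-0.02],"rot":[0,0,0]},{"grip":10,"linear":[0,0,0],"rot":[0,0,0]}]' ; python3 st.py
python3 - <<'E'
from h import *
c=cap('wrist');cv2.imwrite('pics/w5.png',c['color'])
E
```

```text
t: 5.83
ee_pos: [0.5205, -0.0812, 0.2076]
ee_rot: [3.14, 0.005, 0.288]
wrist_force: [-3.8, -4.1, 6.0]
width: 0.015
t 5.83 psi -2.098 r 0.0411 Frad -0.0 Ftan(cw+) -5.6 Fz 6.0 z 0.2076 w 0.015 yaw 0.288
```

View pics/w5.png

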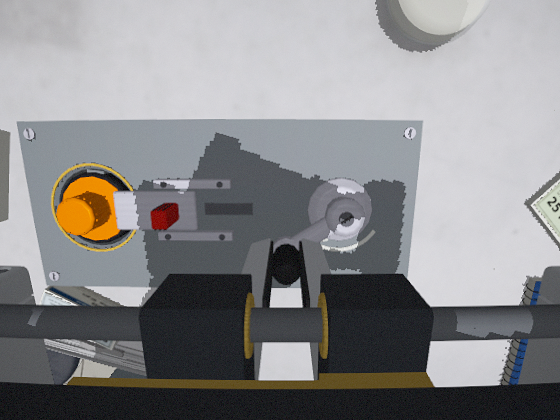

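```bash
python3 -m jog '[{"grip":10,"linear":[0.128,-0.05,0],"rot":[0,0,0]},{"grip":10,"linear":[0.133,-0.033,0],"rot":[0,0,0]},{"grip":10,"linear":[0.137,-0.015,0],"rot":[0,0,0]},{"grip":10,"linear":[0.137,0.003,0],"rot":[0,0,0]},{"grip":10,"linear":[0.136,0.021,0],"rot":[0,0,0]},{"grip":10,"linear":[0.132,0.038,0],"rot":[0,0,0]},{"grip":10,"linear":[0.126,0.055,0],"rot":[0,0,0]},{"grip":10,"linear":[0.118,0.071,0],"rot":[0,0,0]}]' >/dev/null; python3 st.py
```

```text
t 6.55 psi -1.041 r 0.0419 Frad 3.1 Ftan(cw+) -9.7 Fz 9.3 z 0.2076 w 0.0149 yaw 0.29
```

```bash
python3 -m jog '[{"grip":10,"linear":[0.107,0.086,0],"rot":[0,0,0]},{"grip":10,"linear":[0.095,0.099,-0.01],"rot":[0,0,0]},{"grip":10,"linear":[0.082,0.111,0],"rot":[0,0,0]},{"grip":10,"linear":[0.066,0.12,0],"rot":[0,0,0]},{"grip":10,"linear":[0.05,0.128,0],"rot":[0,0,0]},{"grip":10,"linear":[0.033,0.133,0],"rot":[0,0,0]},{"grip":10,"linear":[0.015,0.137,0],"rot":[0,0,0]},{"grip":10,"linear":[-0.003,0.137,0],"rot":[0,0,0]}]' >/dev/null; python3 st.py
```

```text
t 7.22 psi 0.006 r 0.0428 Frad 1.7 Ftan(cw+) -9.5 Fz 2.4 z 0.2078 w 0.0151 yaw 0.292
```

```bash
python3 -m jog '[{"grip":10,"linear":[-0.021,0.136,0],"rot":[0,0,0]},{"grip":10,"linear":[-0.038,0.132,0],"rot":[0,0,0]},{"grip":10,"linear":[-0.055,0.126,0],"rot":[0,0,0]}]' >/dev/null; python3 st.py
```

```text
t 7.47 psi 0.394 r 0.0428 Frad 1.1 Ftan(cw+) -8.8 Fz -0.3 z 0.2079 w 0.015 yaw 0.292
```

```bash
python3 -m jog '[{"grip":10,"linear":[-0.071,0.118,0],"rot":[0,0,0]},{"grip":10,"linear":[-0.086,0.107,0],"rot":[0,0,0]},{"grip":10,"linear":[-0.099,0.095,0],"rot":[0,0,0]},{"grip":10,"linear":[-0.111,0.082,0],"rot":[0,0,0]},{"grip":10,"linear":[-0.12,0.066,0],"rot":[0,0,0]},{"grip":10,"linear":[-0.128,0.05,0],"rot":[0,0,0]},{"grip":10,"linear":[-0.133,0.033,0],"rot":[0,0,0]},{"grip":10,"linear":[-0.137,0.015,0],"rot":[0,0,0]}]' >/dev/null; python3 st.py
```

```text
t 8.13 psi 1.441 r 0.0422 Frad -0.3 Ftan(cw+) -8.8 Fz -6.4 z 0.208 w 0.0148 yaw 0.291
```

```bash
python3 -m jog '[{"grip":10,"linear":[-0.137,-0.003,0],"rot":[0,0,0]},{"grip":10,"linear":[-0.136,-0.021,0],"rot":[0,0,0]},{"grip":10,"linear":[-0.132,-0.038,0],"rot":[0,0,0]},{"grip":10,"linear":[-0.126,-0.055,0],"rot":[0,0,0]},{"grip":10,"linear":[-0.118,-0.071,0],"rot":[0,0,0]},{"grip":10,"linear":[-0.107,-0.086,0.01],"rot":[0,0,0]},{"grip":10,"linear":[-0.095,-0.099,0],"rot":[0,0,0]},{"grip":10,"linear":[-0.082,-0.111,0],"rot":[0,0,0]}]' >/dev/null; python3 st.py
```

```text
t 8.8 psi 2.463 r 0.0417 Frad -2.1 Ftan(cw+) -8.8 Fz -7.7 z 0.208 w 0.0148 yaw 0.289
```

```bash
python3 -m jog '[{"grip":10,"linear":[-0.066,-0.12,0],"rot":[0,0,0]},{"grip":10,"linear":[-0.05,-0.128,0],"rot":[0,0,0]},{"grip":10,"linear":[-0.033,-0.133,0],"rot":[0,0,0]},{"grip":10,"linear":[-0.015,-0.137,0],"rot":[0,0,0]},{"grip":10,"linear":[0.003,-0.137,0],"rot":[0,0,0]},{"grip":10,"linear":[0.021,-0.136,0],"rot":[0,0,0]},{"grip":10,"linear":[0.038,-0.132,0],"rot":[0,0,0]},{"grip":10,"linear":[0.055,-0.126,0],"rot":[0,0,0]}]' >/dev/null; python3 st.py
```

```text
t 9.47 psi -2.788 r 0.0411 Frad 0.1 Ftan(cw+) -9.2 Fz 0.0 z 0.2078 w 0.0152 yaw 0.286
```

```bash
python3 -m jog '[{"grip":10,"linear":[0.071,-0.118,0],"rot":[0,0,0]},{"grip":10,"linear":[0.086,-0.107,0],"rot":[0,0,0]},{"grip":10,"linear":[0.099,-0.095,0],"rot":[0,0,0]},{"grip":10,"linear":[0.111,-0.082,-0.01],"rot":[0,0,0]},{"grip":10,"linear":[0.12,-0.066,0],"rot":[0,0,0]},{"grip":10,"linear":[0.128,-0.05,0],"rot":[0,0,0]},{"grip":10,"linear":[0.133,-0.033,0],"rot":[0,0,0]},{"grip":10,"linear":[0.137,-0.015,0],"rot":[0,0,0]}]' >/dev/null; python3 st.py
```

```text
t 10.13 psi -1.734 r 0.041 Frad 2.2 Ftan(cw+) -9.2 Fz 9.1 z 0.2075 w 0.0151 yaw 0.287
```

```bash
python3 -m jog '[{"grip":10,"linear":[0.137,0.003,0],"rot":[0,0,0]},{"grip":10,"linear":[0.136,0.021,0],"rot":[0,0,0]},{"grip":10,"linear":[0.132,0.038,0],"rot":[0,0,0]},{"grip":10,"linear":[0.126,0.055,0],"rot":[0,0,0]},{"grip":10,"linear":[0.118,0.071,0],"rot":[0,0,0]},{"grip":10,"linear":[0.107,0.086,0],"rot":[0,0,0]},{"grip":10,"linear":[0.095,0.099,0],"rot":[0,0,0]},{"grip":10,"linear":[0.082,0.111,0],"rot":[0,0,0]}]' >/dev/null; python3 st.py
```

```text
t 10.8 psi -0.645 r 0.0424 Frad 2.9 Ftan(cw+) -10.0 Fz 7.3 z 0.2077 w 0.015 yaw 0.291
```

```bash
python3 -m jog '[{"grip":10,"linear":[0.066,0.12,0],"rot":[0,0,0]},{"grip":10,"linear":[0.05,0.128,0],"rot":[0,0,0]},{"grip":10,"linear":[0.033,0.133,0],"rot":[0,0,0]},{"grip":10,"linear":[0.015,0.137,0],"rot":[0,0,0]},{"grip":10,"linear":[-0.003,0.137,0],"rot":[0,0,0]},{"grip":10,"linear":[-0.021,0.136,0],"rot":[0,0,0]},{"grip":10,"linear":[-0.038,0.132,0],"rot":[0,0,0]},{"grip":10,"linear":[-0.055,0.126,0],"rot":[0,0,0]}]' >/dev/null; python3 st.py
```

```text
t 11.47 psi 0.394 r 0.0428 Frad 0.9 Ftan(cw+) -7.8 Fz -1.2 z 0.2078 w 0.0153 yaw 0.292
```

1.9 turns so far; still dragging.

```bash
python3 -m jog '[{"grip":10,"linear":[-0.071,0.118,0],"rot":[0,0,0]},{"grip":10,"linear":[-0.086,0.107,0],"rot":[0,0,0]},{"grip":10,"linear":[-0.099,0.095,0],"rot":[0,0,0]},{"grip":10,"linear":[-0.111,0.082,0],"rot":[0,0,0]},{"grip":10,"linear":[-0.12,0.066,0],"rot":[0,0,0]},{"grip":10,"linear":[-0.128,0.05,0],"rot":[0,0,0]},{"grip":10,"linear":[-0.133,0.033,0],"rot":[0,0,0]},{"grip":10,"linear":[-0.137,0.015,0],"rot":[0,0,0]}]' >/dev/null; python3 st.py
```

```text
t 12.13 psi 1.442 r 0.0422 Frad -0.1 Ftan(cw+) -8.3 Fz -6.7 z 0.208 w 0.015 yaw 0.291
```

```bash
python3 -m jog '[{"grip":10,"linear":[-0.137,-0.003,0],"rot":[0,0,0]},{"grip":10,"linear":[-0.136,-0.021,0],"rot":[0,0,0]},{"grip":10,"linear":[-0.132,-0.038,0],"rot":[0,0,0]},{"grip":10,"linear":[-0.126,-0.055,0],"rot":[0,0,0]},{"grip":10,"linear":[-0.118,-0.071,0],"rot":[0,0,0]},{"grip":10,"linear":[-0.107,-0.086,0.01],"rot":[0,0,0]},{"grip":10,"linear":[-0.095,-0.099,0],"rot":[0,0,0]},{"grip":10,"linear":[-0.082,-0.111,0],"rot":[0,0,0]}]' >/dev/null; python3 st.py
```

```text
t 12.8 psi 2.568 r 0.042 Frad -5.4 Ftan(cw+) -1.0 Fz -3.4 z 0.2077 w 0.0152 yaw 0.29
```

```bash
python3 -m jog '[{"grip":10,"linear":[-0.066,-0.12,0],"rot":[0,0,0]}]' >/dev/null; python3 st.py;  python3 -m jog '[{"grip":10,"linear":[0,0,0],"rot":[0,0,0]}]' >/dev/null; python3 st.py
```

```text
t 12.88 psi 2.693 r 0.0419 Frad -5.9 Ftan(cw+) -0.8 Fz -3.9 z 0.2077 w 0.0149 yaw 0.29
t 12.97 psi 2.714 r 0.0418 Frad -4.7 Ftan(cw+) 0.5 Fz -3.2 z 0.2077 w 0.0153 yaw 0.291
```

```bash
python3 -m jog '[{"grip":44,"linear":[0,0,0],"rot":[0,0,0]},{"grip":44,"linear":[0,0,0],"rot":[0,0,0]},{"grip":44,"linear":[0,0,0],"rot":[0,0,0]},{"grip":44,"linear":[0,0,-0.5],"rot":[0,0,0]},{"grip":44,"linear":[0,0,-0.7],"rot":[0,0,0]},{"grip":44,"linear":[0,0,0],"rot":[0,0,0]},{"grip":44,"linear":[0,0,0],"rot":[0,0,0]}]'
python3 - <<'E'
from h import *
import pickle
c=cap('wrist');cv2.imwrite('pics/w6.png',c['color']);pickle.dump(c,open('w6.pkl','wb'))
s=ctrl.get_state();p=np.array(s['ee_pos']);y=s['ee_rot'][2];print(p,s['ee_rot'])
R=np.array([[np.cos(y),np.sin(y)],[np.sin(y),-np.cos(y)]])
print('tab tool delta units',R@(np.array([.5195,-.0036])-p[:2])/.04)
print(proj(c,[[.5195,-.0036,.1105],[.5041,.0492,.1035]]))
E
```

```text
t: 13.55
ee_pos: [0.5195, -0.1392, 0.2567]
ee_rot: [3.14, -0.002, 0.288]
wrist_force: [-0.5, -0.2, 0.1]
width: 0.0437
[ 0.51882021 -0.13881688  0.25570406] [3.14092041e+00 1.03497497e-04 2.88473281e-01]
tab tool delta units [ 0.97798514 -3.23590591]
[[105.22626213 179.97982128]
 [ 39.63610277 178.90469741]]
```

View pics/w6.png

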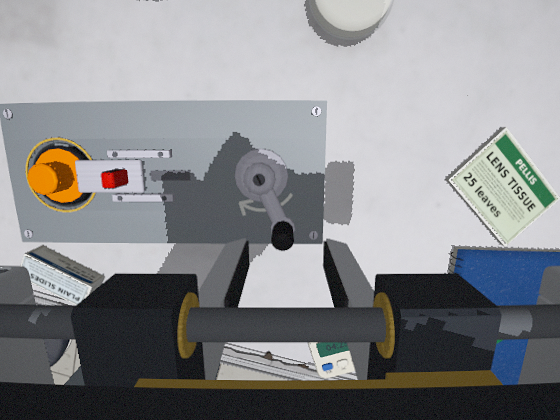

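```bash
python3 -m jog '[{"grip":30,"linear":[0.25,-0.8,0],"rot":[0,0,0]},{"grip":30,"linear":[0.25,-0.8,0],"rot":[0,0,0]},{"grip":30,"linear":[0.25,-0.8,0],"rot":[0,0,0]},{"grip":30,"linear":[0.23,-0.82,0],"rot":[0,0,0]},{"grip":30,"linear":[0,0,0],"rot":[0,0,0]},{"grip":30,"linear":[0,0,0],"rot":[0,0,0]},{"grip":30,"linear":[0,0,0],"rot":[0,0,0]}]'
python3 - <<'E'
from h import *
import pickle
c=cap('wrist');cv2.imwrite('pics/w7.png',c['color']);pickle.dump(c,open('w7.pkl','wb'))
s=ctrl.get_state();p=np.array(s['ee_pos']);y=s['ee_rot'][2];print(p,s['ee_rot'])
R=np.array([[np.cos(y),np.sin(y)],[np.sin(y),-np.cos(y)]])
print('tab tool delta units',R@(np.array([.5195,-.0036])-p[:2])/.04)
print(proj(c,[[.5195,-.0036,.1105],[.5195,-.0036,.0875],[.5041,.0492,.1035]]))
E
```

```text
t: 14.18
ee_pos: [0.5195, -0.0044, 0.2547]
ee_rot: [3.141, 0.002, 0.289]
wrist_force: [0.2, -1.1, -0.6]
width: 0.0298
[ 0.51958216 -0.00511064  0.254811  ] [3.14092100e+00 1.84477777e-03 2.87416537e-01]
tab tool delta units [ 0.00873604 -0.03679894]
[[284.82434836 231.17695291]
 [284.87587593 222.7749461 ]
 [211.93398401 228.06966027]]
```

View pics/w7.png

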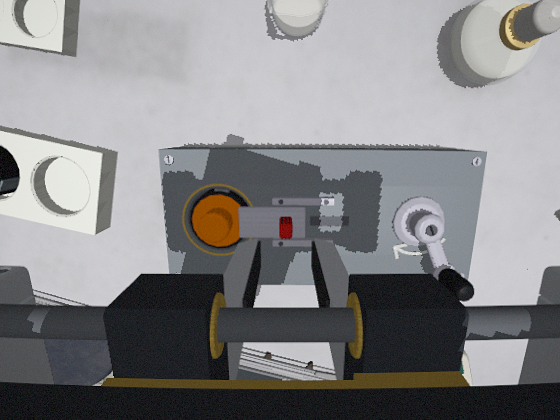

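```bash
python3 -m jog '[{"grip":30,"linear":[0,-0.03,0.6],"rot":[0,0,0]},{"grip":30,"linear":[0,0,0.6],"rot":[0,0,0]},{"grip":30,"linear":[0,0,0.4],"rot":[0,0,0]},{"grip":30,"linear":[0,0,0],"rot":[0,0,0]},{"grip":5,"linear":[0,0,0],"rot":[0,0,0]},{"grip":5,"linear":[0,0,0],"rot":[0,0,0]},{"grip":5,"linear":[0,0,0],"rot":[0,0,0]},{"grip":5,"linear":[0,0,0],"rot":[0,0,0]},{"grip":5,"linear":[0,0,0],"rot":[0,0,0]}]' 12
python3 -m jog '[{"grip":5,"linear":[0,0.05,0],"rot":[0,0,0]},{"grip":5,"linear":[0,0.05,0],"rot":[0,0,0]},{"grip":5,"linear":[0,0,0],"rot":[0,0,0]}]'
```

```text
t: 14.98
ee_pos: [0.5206, -0.0036, 0.1926]
ee_rot: [3.14, -0.002, 0.288]
wrist_force: [0.2, -3.7, 3.2]
width: 0.0104
t: 15.23
ee_pos: [0.5214, -0.0057, 0.1925]
ee_rot: [-3.141, -0.002, 0.289]
wrist_force: [-0.3, -0.7, 6.2]
width: 0.0099
```

```bash
python3 -m jog '[{"grip":5,"linear":[0,0.05,0],"rot":[0,0,0]},{"grip":5,"linear":[0,0.05,0],"rot":[0,0,0]},{"grip":5,"linear":[0,0.05,0],"rot":[0,0,0]},{"grip":5,"linear":[0,0,0],"rot":[0,0,0]}]'
python3 -m jog '[{"grip":5,"linear":[0,0.05,0],"rot":[0,0,0]},{"grip":5,"linear":[0,0.05,0],"rot":[0,0,0]},{"grip":5,"linear":[0,0,0],"rot":[0,0,0]},{"grip":5,"linear":[0,0,0],"rot":[0,0,0]}]'
```

```text
t: 15.57
ee_pos: [0.523, -0.0114, 0.1926]
ee_rot: [-3.141, -0.002, 0.289]
wrist_force: [-1.9, -0.4, 7.5]
width: 0.01
t: 15.9
ee_pos: [0.5241, -0.0152, 0.1926]
ee_rot: [-3.141, -0.002, 0.29]
wrist_force: [-0.2, 0.4, 6.6]
width: 0.0101
```

```bash
python3 -m jog '[{"grip":5,"linear":[0,0.04,0],"rot":[0,0,0]},{"grip":5,"linear":[0,0.03,0],"rot":[0,0,0]},{"grip":5,"linear":[0,0,0],"rot":[0,0,0]},{"grip":5,"linear":[0,0,0],"rot":[0,0,0]}]'
python3 - <<'E'
from h import *
c=cap('wrist');cv2.imwrite('pics/w8.png',c['color'])
s=ctrl.get_state();print(s['ee_pos'],s['wrist_force'],s['torque'])
E
```

```text
t: 16.23
ee_pos: [0.5248, -0.0174, 0.1926]
ee_rot: [-3.14, -0.001, 0.29]
wrist_force: [-1.0, 1.4, 8.2]
width: 0.0098
[ 0.52478472 -0.01738821  0.19255728] [-1.63182263  1.57328565  8.02609431] [ 0.36966033  0.3643834  -0.07569548]
```

View pics/w8.png

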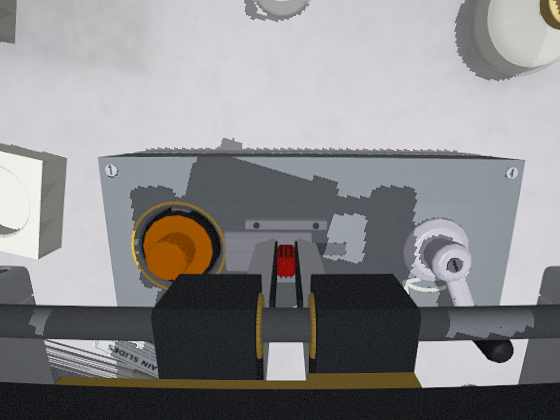

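```bash
python3 -m jog '[{"grip":5,"linear":[0,0.04,0],"rot":[0,0,0]},{"grip":5,"linear":[0,0,0],"rot":[0,0,0]},{"grip":5,"linear":[0,0,0],"rot":[0,0,0]}]'
python3 -m jog '[{"grip":40,"linear":[0,0,0],"rot":[0,0,0]},{"grip":40,"linear":[0,0,0],"rot":[0,0,0]},{"grip":40,"linear":[0,0,0],"rot":[0,0,0]},{"grip":40,"linear":[0,0,-0.5],"rot":[0,0,0]},{"grip":40,"linear":[0,0,-0.8],"rot":[0,0,0]},{"grip":50,"linear":[0,-0.4,-0.3],"rot":[0,0,0]},{"grip":50,"linear":[-0.2,-0.4,0],"rot":[0,0,0]},{"grip":50,"linear":[-0.2,-0.4,0],"rot":[0,0,0]},{"grip":50,"linear":[0,0,0],"rot":[0,0,0]},{"grip":50,"linear":[0,0,0],"rot":[0,0,0]}]'
python3 - <<'E'
from h import *
import pickle
c=cap('wrist');cv2.imwrite('pics/w9.png',c['color']);pickle.dump(c,open('w9.pkl','wb'))
s=ctrl.get_state();p=np.array(s['ee_pos']);y=s['ee_rot'][2];print(p,s['ee_rot'])
R=np.array([[np.cos(y),np.sin(y)],[np.sin(y),-np.cos(y)]])
print('orange tool delta units',R@(np.array([.5041,.0492])-p[:2])/.04)
print(proj(c,[[.5041,.0492,.1035]]))
E
```

```text
t: 16.53
ee_pos: [0.5249, -0.0177, 0.1925]
ee_rot: [-3.139, -0.001, 0.291]
wrist_force: [-2.0, 3.6, 8.9]
width: 0.0103
t: 17.37
ee_pos: [0.4958, 0.0216, 0.2556]
ee_rot: [3.141, -0.0, 0.291]
wrist_force: [-0.4, 0.3, -0.2]
width: 0.0501
[0.49641734 0.02092735 0.25552388] [ 3.14092436e+00 -5.17669393e-04  2.89342977e-01]
orange tool delta units [ 0.38575325 -0.62263401]
[[253.62350284 208.40584819]]
```

View pics/w9.png

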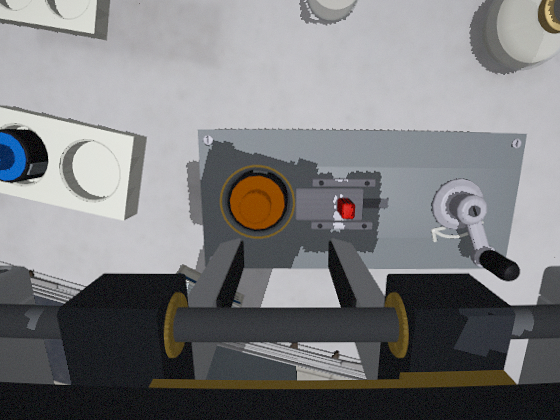

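```bash
python3 - <<'E'
from h import *
import pickle
c=pickle.load(open('w9.pkl','rb'))
im=cv2.convertScaleAbs(c['color'],alpha=1.6)
crop(im,0,90,300,290,2.66,'pics/w9c.png')
E
```

```text
(no output)
```

View pics/w9c.png

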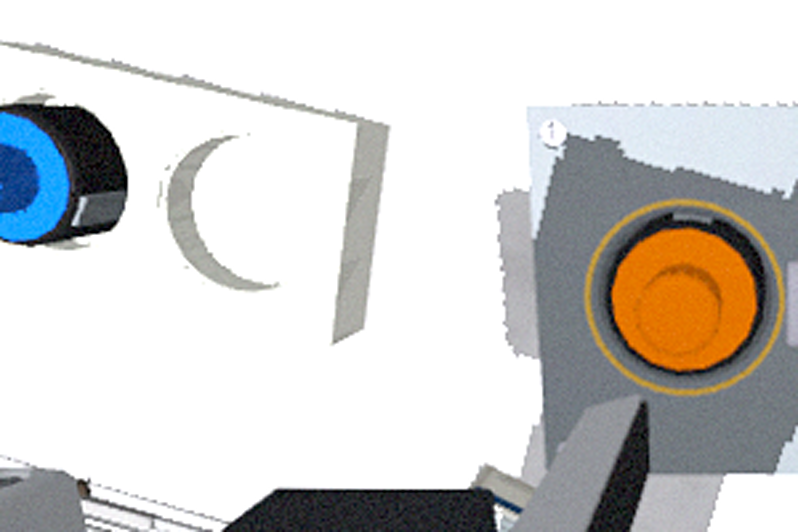

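```bash
python3 -m jog '[{"grip":36,"linear":[0.2,-0.31,0],"rot":[0,0,0]},{"grip":36,"linear":[0.19,-0.31,0],"rot":[0,0,0]},{"grip":36,"linear":[0,0,0],"rot":[0,0,0]},{"grip":36,"linear":[0,0,0.2],"rot":[0,0,0]},{"grip":36,"linear":[0,0,0],"rot":[0,0,0]}]'
python3 - <<'E'
from h import *
c=cap('wrist');cv2.imwrite('pics/w10.png',c['color'])
s=ctrl.get_state();p=np.array(s['ee_pos']);y=s['ee_rot'][2];print(p,s['ee_rot'])
R=np.array([[np.cos(y),np.sin(y)],[np.sin(y),-np.cos(y)]])
print('orange tool delta units',R@(np.array([.5041,.0492])-p[:2])/.04)
print(proj(c,[[.5041,.0492,.1035]]))
E
```

```text
t: 17.83
ee_pos: [0.5033, 0.0481, 0.2461]
ee_rot: [3.141, 0.002, 0.288]
wrist_force: [0.8, -0.5, -0.4]
width: 0.0361
[0.50324123 0.04803009 0.24642889] [3.14108602e+00 2.52131436e-03 2.87531375e-01]
orange tool delta units [ 0.02888222 -0.02195869]
[[284.65459233 230.69616107]]
```

View pics/w10.png

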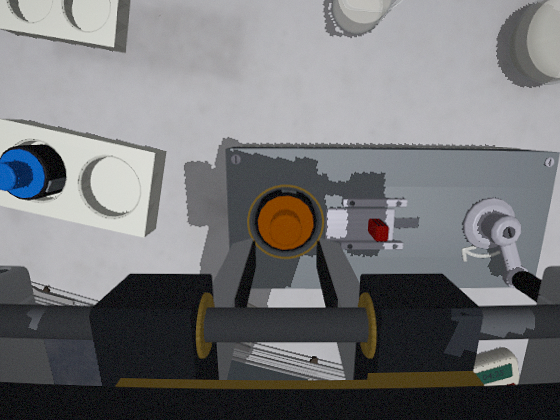

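```bash
python3 -m jog '[{"grip":36,"linear":[0.03,-0.02,0.6],"rot":[0,0,0]},{"grip":36,"linear":[0,0,0.5],"rot":[0,0,0]},{"grip":36,"linear":[0,0,0.38],"rot":[0,0,0]},{"grip":36,"linear":[0,0,0],"rot":[0,0,0]},{"grip":15,"linear":[0,0,0],"rot":[0,0,0]},{"grip":15,"linear":[0,0,0],"rot":[0,0,0]},{"grip":15,"linear":[0,0,0],"rot":[0,0,0]},{"grip":15,"linear":[0,0,0],"rot":[0,0,0]},{"grip":15,"linear":[0,0,0],"rot":[0,0,0]}]' 30
python3 - <<'E'
from h import *
c=cap('wrist');cv2.imwrite('pics/w11.png',c['color'])
E
```

```text
t: 18.63
ee_pos: [0.5051, 0.0506, 0.189]
ee_rot: [3.141, -0.001, 0.289]
wrist_force: [-0.3, -0.4, 1.0]
width: 0.0231
```

View pics/w11.png

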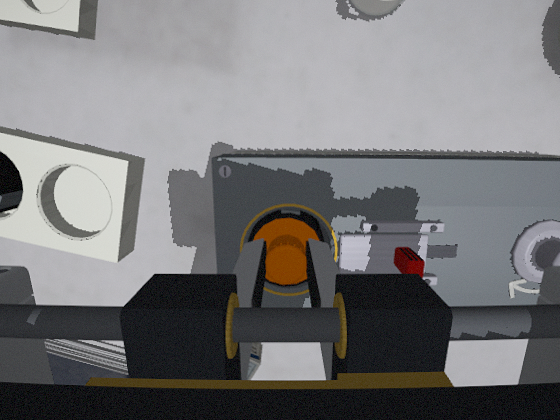

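```bash
python3 -m jog '[{"grip":15,"linear":[0,0,-0.1],"rot":[0,0,0]},{"grip":15,"linear":[0,0,-0.2],"rot":[0,0,0]},{"grip":15,"linear":[0,0,-0.3],"rot":[0,0,0]},{"grip":15,"linear":[0,0,-0.4],"rot":[0,0,0]},{"grip":15,"linear":[0,0,-0.5],"rot":[0,0,0]},{"grip":15,"linear":[0,0,-0.3],"rot":[0,0,0]},{"grip":15,"linear":[0,0,0],"rot":[0,0,0]},{"grip":15,"linear":[0,0,0],"rot":[0,0,0]}]'
python3 - <<'E'
from h import *
import pickle
c=cap('wrist');cv2.imwrite('pics/w12.png',c['color']);pickle.dump(c,open('w12.pkl','wb'))
crop(c['color'],0,80,280,290,2.8,'pics/w12c.png')
crop(cap('side')['color'],150,150,370,300,3.6,'pics/s12.png')
E
```

```text
t: 19.35
ee_pos: [0.505, 0.0508, 0.2611]
ee_rot: [3.141, -0.002, 0.289]
wrist_force: [-0.6, 0.3, -1.7]
width: 0.0232
```

View pics/w12c.png

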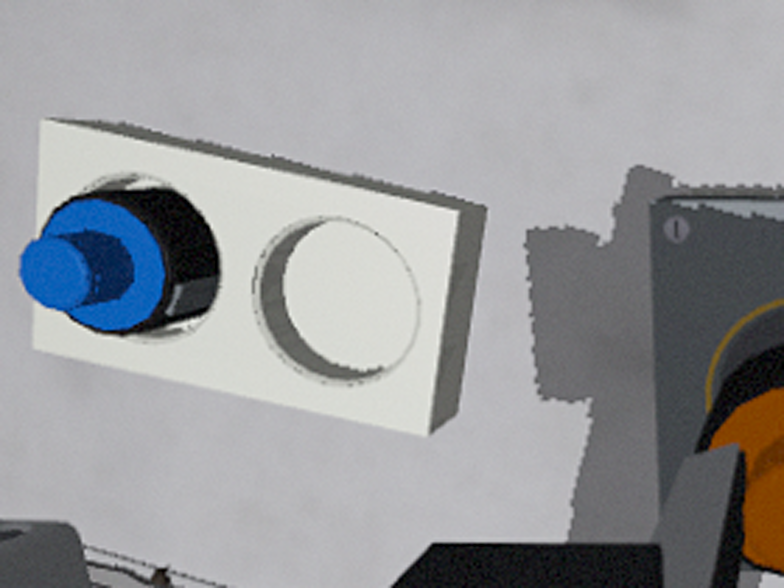

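View pics/s12.png

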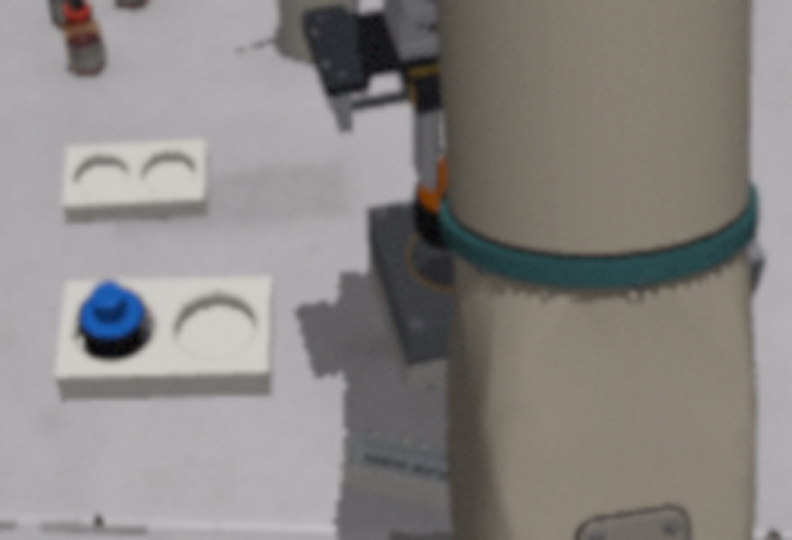

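```bash
cat > fit3.py <<'E'
from h import *
import pickle
from scipy.optimize import least_squares
from fit import t,s,pairs
w=pickle.load(open('w12.pkl','rb'))
W=lambda x,y:(w,((x+.5)/2.8-.5,80+(y+.5)/2.8-.5))
obs=[('BL',W(42,119)),('BR',W(460,211)),('FR',W(430,436)),('FL',W(33,349)),('well',W(337,301))]
for k in ['BL','BR','FR','FL','well']:
    pass
print('well wrist only z=.03',onz(*W(337,301),.03), 'tri all', tri([W(337,301),(t,pairs['well_rim'][0]),(s,pairs['well_rim'][1])]))
def model(p):
    x,y,th=p
    R=lambda a,b,z=.03:np.array([x+np.cos(th)*a-np.sin(th)*b,y+np.sin(th)*a+np.cos(th)*b,z])
    return {'BL':R(.042,.075),'BR':R(.042,-.075),'FR':R(-.042,-.075),'FL':R(-.042,.075),'well':R(0,-.036)}
def f(p): m=model(p);return np.array([proj(c,m[k])[0]-px for k,(c,px) in obs]).ravel()
r=least_squares(f,[.47,.25,.05],loss='soft_l1');print(r.x,f(r.x).round(1),model(r.x)['well'])
E
python3 fit3.py
```

```text
well wrist only z=.03 [0.47718406 0.21427591 0.03      ] tri all (array([0.47613157, 0.21446359, 0.02869636]), [np.float64(0.0007791830067510556), np.float64(0.001115546969457828), np.float64(0.00038998281082931014)])
[0.47406883 0.25011746 0.06717535] [-0.3 -0.3  0.2 -0.5 -0.1  0.2  0.2  0.  -0.   0.7] [0.47648533 0.21419865 0.03      ]
```

```bash
python3 -m jog '[{"grip":15,"linear":[0.08,-0.4,0],"rot":[0,0,0]},{"grip":15,"linear":[0.08,-0.7,0],"rot":[0,0,0]},{"grip":15,"linear":[0.09,-0.9,0],"rot":[0,0,0]},{"grip":15,"linear":[0.09,-0.9,0],"rot":[0,0,0]},{"grip":15,"linear":[0.08,-0.7,0],"rot":[0,0,0]},{"grip":15,"linear":[0.08,-0.52,0],"rot":[0,0,0]},{"grip":15,"linear":[0,0,0.5],"rot":[0,0,0]},{"grip":15,"linear":[0,0,0.5],"rot":[0,0,0]},{"grip":15,"linear":[0,0,0],"rot":[0,0,0]},{"grip":15,"linear":[0,0,0],"rot":[0,0,0]},{"grip":15,"linear":[0,0,0],"rot":[0,0,0]}]'
python3 - <<'E'
from h import *
import pickle
s=ctrl.get_state();p=np.array(s['ee_pos']);y=s['ee_rot'][2];print(p,s['ee_rot'])
R=np.array([[np.cos(y),np.sin(y)],[np.sin(y),-np.cos(y)]])
print('well tool delta units',R@(np.array([.477,.2145])-p[:2])/.04)
c=cap('wrist');pickle.dump(c,open('w13.pkl','wb'))
crop(c['color'],130,100,430,320,2.6,'pics/w13.png')
crop(cap('side')['color'],150,190,300,290,5,'pics/s13.png')
crop(cap('top')['color'],150,200,300,300,5,'pics/t13.png')
E
```

```text
t: 20.37
ee_pos: [0.4771, 0.214, 0.2204]
ee_rot: [3.141, 0.0, 0.289]
wrist_force: [0.6, 0.9, -1.4]
width: 0.0229
[0.47712548 0.21400288 0.22035362] [3.14131122e+00 4.25501198e-04 2.88505173e-01]
well tool delta units [ 0.0005287 -0.0128069]
```

View pics/w13.png

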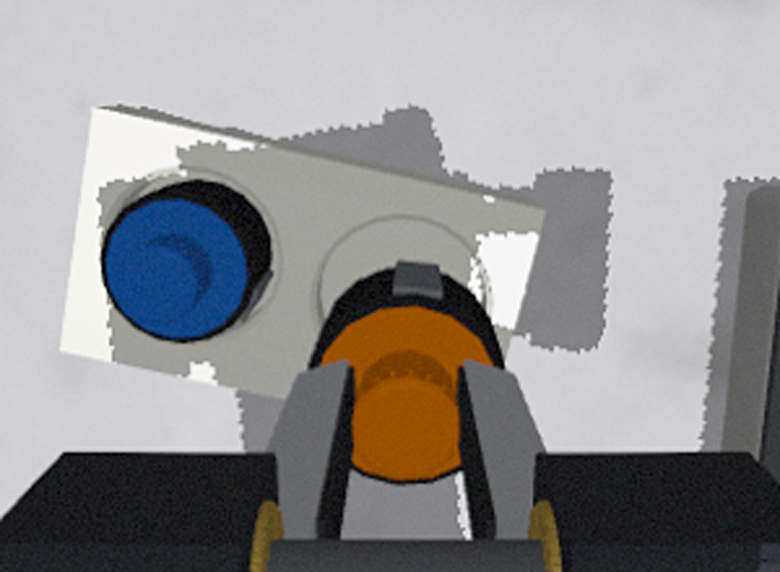

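View pics/s13.png

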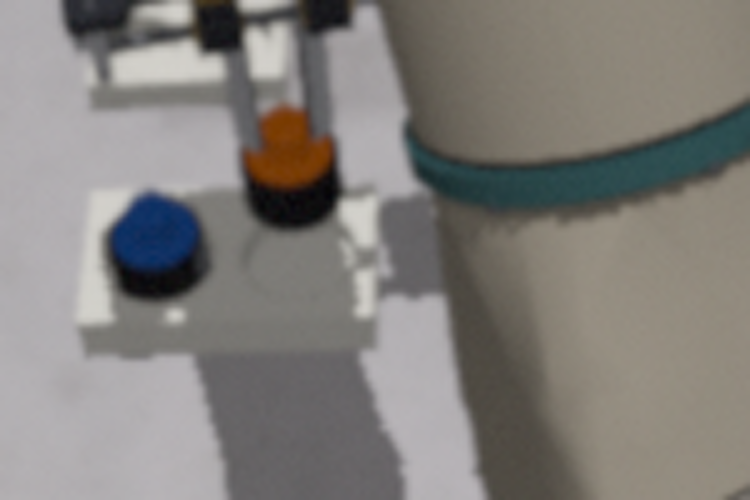

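```bash
python3 - <<'E'
from h import *
import pickle
c=pickle.load(open('w13.pkl','rb'))
print('grip from wrist',onz(c,(130+407.5/2.6,100+428/2.6),.135))
print('well rim ctr now',onz(c,(130+405/2.6,100+302/2.6),.03), proj(c,[[.4765,.2143,.03]])*2.6-np.array([130,100])*2.6)
E
```

```text
grip from wrist [0.47625279 0.21332708 0.135     ]
well rim ctr now [0.4772648  0.21409158 0.03      ] [[403.75546712 303.94768218]]
```

```bash
python3 -m jog '[{"grip":15,"linear":[0.01,-0.02,0.4],"rot":[0,0,0]},{"grip":15,"linear":[0,0,0.4],"rot":[0,0,0]},{"grip":15,"linear":[0,0,0.3],"rot":[0,0,0]},{"grip":15,"linear":[0,0,0.2],"rot":[0,0,0]},{"grip":15,"linear":[0,0,0.1],"rot":[0,0,0]},{"grip":15,"linear":[0,0,0.1],"rot":[0,0,0]},{"grip":15,"linear":[0,0,0.06],"rot":[0,0,0]},{"grip":15,"linear":[0,0,0],"rot":[0,0,0]},{"grip":15,"linear":[0,0,0],"rot":[0,0,0]}]'
```

```text
t: 21.27
ee_pos: [0.4773, 0.2153, 0.1582]
ee_rot: [-3.141, -0.001, 0.289]
wrist_force: [0.1, 0.5, -0.8]
width: 0.0227
```

```bash
python3 -m jog '[{"grip":15,"linear":[0,0,0.03],"rot":[0,0,0]},{"grip":15,"linear":[0,0,0.02],"rot":[0,0,0]},{"grip":15,"linear":[0,0,0],"rot":[0,0,0]},{"grip":15,"linear":[0,0,0],"rot":[0,0,0]}]'
python3 - <<'E'
from h import *
crop(cap('side')['color'],150,190,300,290,5,'pics/s14.png')
E
```

```text
t: 21.6
ee_pos: [0.4771, 0.2153, 0.156]
ee_rot: [-3.142, -0.0, 0.289]
wrist_force: [0.1, -0.4, -0.8]
width: 0.023
```

View pics/s14.png

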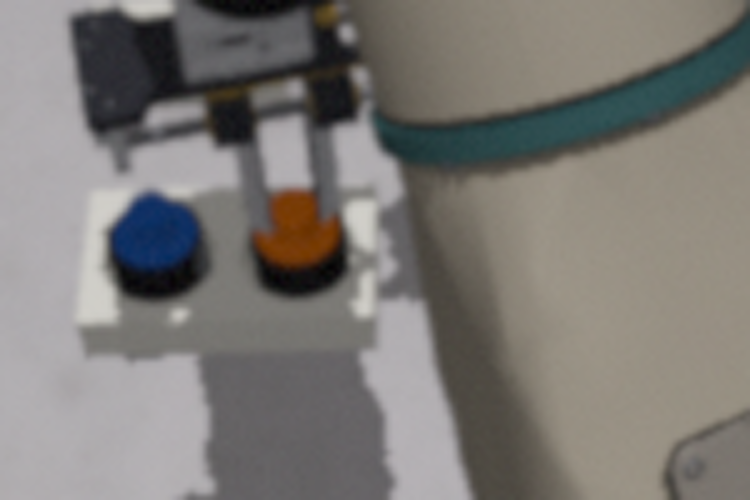

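Looks seated in the well (orange grip at (297,225), level with the spare). Lower a touch until contact shows.

```bash
python3 -m jog '[{"grip":15,"linear":[0,0,0.02],"rot":[0,0,0]},{"grip":15,"linear":[0,0,0.01],"rot":[0,0,0]},{"grip":15,"linear":[0,0,0],"rot":[0,0,0]},{"grip":15,"linear":[0,0,0],"rot":[0,0,0]}]'
```

```text
t: 21.98
ee_pos: [0.4773, 0.2151, 0.1554]
ee_rot: [3.142, -0.001, 0.289]
wrist_force: [-1.3, -1.3, 6.4]
width: 0.023
```

```bash
python3 -m jog '[{"grip":38,"linear":[0,0,0],"rot":[0,0,0]},{"grip":38,"linear":[0,0,0],"rot":[0,0,0]},{"grip":38,"linear":[0,0,0],"rot":[0,0,0]},{"grip":38,"linear":[0,0,0],"rot":[0,0,0]},{"grip":38,"linear":[0,0,-0.3],"rot":[0,0,0]},{"grip":38,"linear":[0,0,-0.5],"rot":[0,0,0]},{"grip":38,"linear":[0,0,-0.8],"rot":[0,0,0]},{"grip":38,"linear":[0,0,-0.8],"rot":[0,0,0]},{"grip":38,"linear":[-0.8,0,-0.3],"rot":[0,0,0]},{"grip":38,"linear":[-0.8,0,0],"rot":[0,0,0]},{"grip":38,"linear":[0,0,0],"rot":[0,0,0]},{"grip":38,"linear":[0,0,0],"rot":[0,0,0]}]'
python3 - <<'E'
from h import *
import pickle
c=cap('wrist');pickle.dump(c,open('w15.pkl','wb'));cv2.imwrite('pics/w15.png',c['color'])
si=cap('side')
crop(si['color'],150,170,370,300,3.6,'pics/s15.png')
print('expected grip top wrist,side',proj(c,[[.4765,.2143,.07]]),(proj(si,[[.4765,.2143,.07]])-[150,170])*3.6)
E
```

```text
t: 22.98
ee_pos: [0.4144, 0.1966, 0.263]
ee_rot: [-3.141, 0.001, 0.29]
wrist_force: [1.0, -0.1, 0.8]
width: 0.0379
expected grip top wrist,side [[286.84949407 140.44142994]] [[210.15989759 214.97158791]]
```

View pics/w15.png

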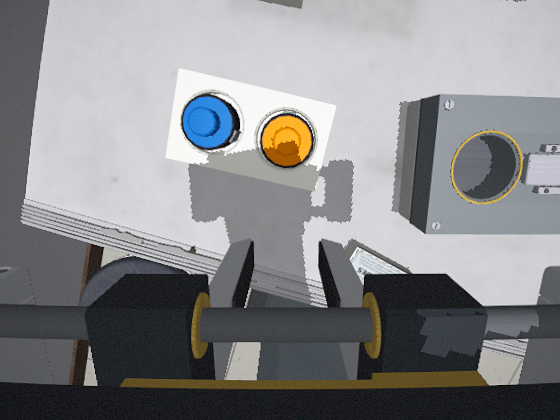

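View pics/s15.png

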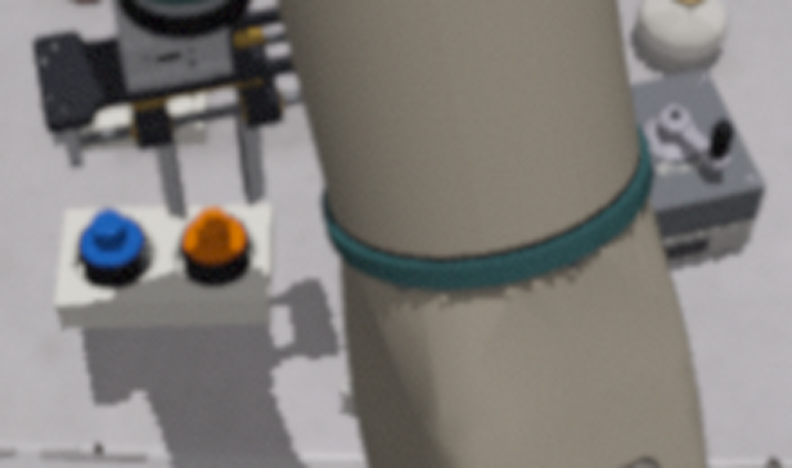

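```bash
python3 -c "
from cell import ctrl
print(ctrl.finish_job())"
```

```text
the job is handed in; nothing more can be done
None
```

The used cartridge is out of the drive and standing in the empty well of the larger stand. I handed the job in at about 23 s; no verdict was reported.

- **Crank:** I turned it clockwise about 2.2 turns against roughly 9 N at the knob. The force then fell to about 1 N, and I stopped within roughly 1.2 rad, before the end stop.
- **Catch:** I slid it 14 mm until it stopped, with under 4 N along its travel.
- **Cartridge:** I lifted it out by the orange grip and lowered it until it touched the well floor, which showed as 6 N upward. I then released it and backed off.
- **Last checks:**
  - The orange grip's top was at pixel (287, 142) in the wrist view, against (287, 140) expected for a seated, centred cartridge. That is about 1 mm off.
  - The side view shows it upright and level with the spare, and the gripper was clear of everything.
  - I did not measure the tilt, and I judged the spare and bench items undisturbed only by eye.
- **Disagreements:** While cranking, the vertical force drifted by up to 14 N, probably friction in the grip on the knob, so I trimmed the height slightly. The position estimates from the different views disagreed by 1 to 2 mm, and by up to about 4 mm for the orange grip in the first fixed-camera fit.

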